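# Seat a core holder in the label winder's spindle

### The job

Take the slimmer of the two core holders out of the rack, set its tapered shank into the label winder's upright spindle and turn it under a light push until its slots drop over the two drive dogs, then press it down until it clicks fully home with its flange flat on the spindle's nose, and let go. Never load the winder with more than 40 N, and leave the other core holder in the rack and the label rolls where they stand.

Things in the scene. Friction and masses are not known exactly. Their poses are not given: they have to be found in the camera images.
- slim_holder: the core holder to fit: one piece of bright metal, 0.2 to 0.4 kg, upright in one of the rack's holes. Origin on its axis in the flange's underside, z up. Above the origin: flange 60 mm in diameter, 20 mm thick; drum 36 mm in diameter from 20 to 50 mm. Flange underside: four radial slots 12 mm wide, 14 mm deep, along its own +x, +y, -x, -y, open to the outside. Shank below
- slim_holder_grip (a point): where to grasp the slim holder: on its axis, 72 mm above its origin, on the square grip of 22 x 22 mm that stands from 50 to 80 mm above the origin, flats facing its own x and y (fingertips then end 3 mm above the drum). Turns with the holder, z up
- slim_holder_tip (a point): lower end of the slim holder's shank, on its axis, 47 mm below its origin. The shank tapers from 30 mm in diameter at the flange to 20 mm, 34 mm below; then a neck of 9 mm and, at the end, a rounded retention knob 14 mm in diameter and 6 mm high
- wide_holder: the other core holder, which stays in the rack: just like the slim one but for its drum, 50 mm in diameter. Same origin and axes
- rack: grey plastic rack fixed to the table, 86 x 210 mm, its top plate 62 mm high with two round holes of 34 mm, 55 mm to its own +y and -y; a holder's flange rests on the plate, its shank hanging 2 mm free all round. Origin under its middle on the table, z up
- spindle_nose (a point): centre of the flat ring, 66 mm in diameter, on top of the winder's upright spindle, 85 mm above the table; z up. In it the mouth of the taper bore, 31 mm in diameter, 0.5 mm free round the shank when home (holder's origin 0 mm above this point). Fixed to the housing: it does not show how the spindle is turned. The spindle turns stiffly (0.35 N m)
- dog_tops (a point): on the spindle's axis, level with the tops of its two drive dogs, 12 mm above the nose. Dogs: 9 mm wide, 19 to 29 mm off the axis, half a turn apart. The spindle starts at any angle; their direction is not measured: turn the holder, pressing lightly, about 5 N, at most a quarter turn as it has 4 slots. Flange on the dogs: holder's origin at this point; slots over them: it sinks freely 3 to 4 mm
- spring_balls (a point): on the spindle's axis, 40 mm below the nose, inside the bore: four spring balls that catch the holder's knob. With the dogs in the slots they resist from about 8 mm to 4 mm before home, with a peak push of some 6 to 12 N; then they snap over the knob, draw the holder home and keep it there
- winder: the label winder, grey box fixed to the table, which carries the spindle: housing 140 x 150 mm and 72 mm high round the spindle axis, a 110 mm high control box behind it (72 to 108 mm to its own +x), a thin guide post 112 mm high at its own (52, 58) mm. Origin on the table under the spindle axis, z up; it may stand turned up to 0.3 rad
- roll_large: white label roll standing on the table, 100 mm in diameter, 50 mm high; bystander. Origin under its middle
- roll_tall: white label roll standing on the table, 90 mm in diameter, 60 mm high; bystander. Origin under its middle
Things that resemble listed ones, but are neither listed nor needed, are in the scene too. What is shaped like the slim_holder but blue or pink is not meant.

How it is judged:
By the outcome, as a careful person would: the job done as asked, in the order asked, and still so for the second after the job is handed in, with the robot touching nothing.
It also fails if it takes over 61 s, if anything falls off the work surface, if the arm or the gripper's body presses on something with over 40 N, if the wrist force passes 120 N, or if a joint passes its speed limit or range.

### The arm

A 6-joint arm with a two-finger parallel gripper is mounted at the origin on the work surface; the furniture and walls round the work are solid. World frame = base frame: x ahead of the robot, y to its left, z up, the work surface at z = 0. Lengths are in mm, angles in rad, forces in N, time in s.
With the tool pointing down it reaches from about 350 to 975 mm from the base axis. Payload 7.1 kg.
Tool frame: the origin (TCP) lies on the front face of the gripper's body, between the roots of the fingers; the fingertips stand 80 mm ahead of it and the grasp point (between the pads) lies 61 mm ahead of it (env.tips_ahead is the distance from the TCP to the fingertips, in mm); z points along the fingers, y is the line along which they close (so a half turn about z gives the same grasp; the last joint's range is limited). The gripper opens to 88 mm and grips with 3 to 60 N. Pads are 20 mm wide; open, the fingers measure 115 mm over their backs; the gripper's body (75 mm by 178 mm) begins 61 mm behind the grasp point.
Start: joints at [1.248, 0.423, 1.63, -0, 1.089, -0.019], TCP at [186.936, 596.373, 302.675] pointing down, gripper open.
Joint ranges: [-3, 3], [-0.9, 2.11], [0.09, 2.58], [-1.31, 4.45], [0.11, 2.69], [-2.54, 2.54]. Speed limits (rad/s): [2.39, 2.39, 3.01, 3.14, 3.14, 3.14].

### API

Orientations are given as a unit quaternion [x, y, z, w].
In Python, from station import env, set_gripper, viewer, workorder gives the robot as it stands. Calls block until the motion is done:
- env.reach(position, orientation): joint-space move of the TCP to a pose.
- env.move_l(position, rot=None, rate=150, f_stop=None): straight line of the TCP; rot=None keeps the orientation; rate is the mean speed in mm/s. With f_stop (N) it stops when the force on the tool has changed by that much, and returns True; else False.
- env.move_joints(angles): joint-space move.
- set_gripper(opening): finger opening in mm; the grip force is fixed at half the most; returns when the fingers have stopped.
- env.hold(seconds).
- env.ik(position, orientation): joint angles nearest the present ones, or None.
- env.read_state(): the state.
- viewer.camera(name): name is "scene" or "top" or "wrist"; returns the picture (420x560x3 uint8, blue, green, red); there is no depth.
- viewer.camera_params(name): a dict with "fx", "fy", "cx", "cy" (pixels), "pose" (4x4, takes a point from camera to world coordinates); the wrist camera has in their place "tool_from_camera" (4x4, takes a point from camera to tool coordinates, whose origin is the TCP and whose axes are the flange's). Camera axes: x right, y up, looking along -z (the intrinsics and any distortion apply to the point x, -y, -z); pixel columns grow to the right and rows downward; lengths in mm; the calibration is good to about 2 mm. A picture is of the moment at which its call begins: read the wrist's pose just before it. camera_params takes no time and is no camera call.
A pose or a line that the arm cannot do raises env.IKError and nothing moves.
- workorder.sign_off(): hands the job in; it is judged then, once.
The state is a dict: "time_s": time; "qpos": joint angles; "dq": joint speeds; "tau": joint torques, N m; "tool_pos": TCP position; "orientation": TCP orientation; "force": force on the tool from outside, world axes, zero at the start; "wrist_torque": the same for the moment, N m; "width": finger opening in mm; "grip_force": force on a finger pad.
Only numpy, scipy, OpenCV 4.12 (cv2) and the standard library are available. Lean on these libraries where they do the work, as an engineer would, in place of code of your own. Each camera call takes 0.05 s, during which the arm holds its last target. There are 200 camera calls.

## Working session

There is one attempt and no reset: what is moved stays moved. The work goes in short steps, each a Python script; the robot and the scene stay as the last script left them, time stands still between calls to the robot, and variables do not carry over. Pictures are saved under pics/ and viewed, at most 10 in all, crops included, and the job is handed in when it is done.

```bash
ls; mkdir -p pics; python3 - <<'E'
from station import env, set_gripper, viewer, workorder
import cv2
for n in("scene","top"):
    cv2.imwrite(f"pics/{n}.png",viewer.camera(n)); p=viewer.camera_params(n); print(n,p)
print(viewer.camera_params("wrist")); print(env.read_state())
E
```

```text
pics
scene {'fx': 444.17580524154346, 'fy': 444.17580524154346, 'cx': 276.019022591885, 'cy': 208.5907109861073, 'pose': array([[-7.47352096e-01, -5.60178709e-01,  3.57301915e-01,
         9.65667362e+02],
       [ 6.64337260e-01, -6.21108170e-01,  4.15789185e-01,
         5.34389727e+02],
       [-1.09931099e-02,  5.48109894e-01,  8.36334081e-01,
         1.07522016e+03],
       [ 0.00000000e+00,  0.00000000e+00,  0.00000000e+00,
         1.00000000e+00]])}
top {'fx': 396.3641690869582, 'fy': 396.3641690869582, 'cx': 276.50043414456985, 'cy': 209.26042567728655, 'pose': array([[-1.21186131e-02,  9.97200801e-01, -7.37814401e-02,
         4.40950438e+02],
       [-9.99838112e-01, -1.11030731e-02,  1.41588158e-02,
         3.02385558e+01],
       [ 1.32999818e-02,  7.39410809e-02,  9.97173920e-01,
         1.23321490e+03],
       [ 0.00000000e+00,  0.00000000e+00,  0.00000000e+00,
         1.00000000e+00]])}
{'fx': 367.6163475920921, 'fy': 367.6163475920921, 'cx': 283.20735060267685, 'cy': 211.79050403330217, 'tool_from_camera': array([[-7.73393933e-05,  9.67110372e-01,  2.54357075e-01
[... 273 characters left out ...]
000e+00]])}
{'time_s': 0.1, 'qpos': array([ 1.24799120e+00,  4.23771779e-01,  1.63062287e+00,  3.41288924e-06,
        1.08858453e+00, -1.90253909e-02]), 'dq': array([ 0.0002727 , -0.00164979, -0.00192666, -0.00012288,  0.00057728,
       -0.00214409]), 'tau': array([-8.34975290e-04, -5.45613241e+01, -2.74323839e+01,  6.45423937e-02,
        1.88532507e-02, -7.46822320e-05]), 'tool_pos': array([186.8195662 , 596.0093945 , 301.97110468]), 'orientation': array([ 1.51307259e-01,  9.88486536e-01, -6.82900809e-04, -1.19401791e-04]), 'force': array([ 0.04724876,  0.58010148, -0.78731951]), 'wrist_torque': array([ 0.02756467, -0.00988871,  0.01258442]), 'grip_force': 0.0, 'width': 87.8020890760256}
```

View pics/scene.png

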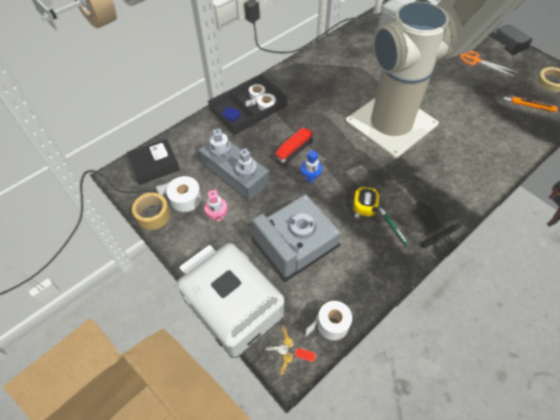

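View pics/top.png

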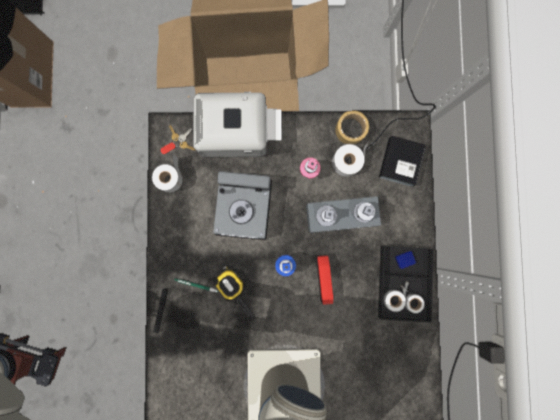

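Top view: the rack is at (345,213) with holders at (327,214) and (366,211). The winder is at (242,208) with its spindle at (241,211), and its control box is toward the top (+x). The candidates for the slim holder are bright metal at (327,214) and (366,211) in the rack, pink at (310,167) and blue at (286,266). Pink and blue are excluded, so I need to compare the drums of the two metal ones.

```bash
python3 - <<'E'
import cv2, numpy as np
t=cv2.imread("pics/top.png"); s=cv2.imread("pics/scene.png")
r=lambda im,x,y,w,h,W,H: cv2.resize(im[y:y+h,x:x+w],(W,H),interpolation=cv2.INTER_CUBIC)
a=r(t,300,188,88,50,528,300); b=r(t,210,165,66,75,264,300); c=r(s,190,120,88,75,352,300); d=r(s,245,190,100,75,400,300)
row1=np.hstack([a,b]); row2=np.hstack([c,d,np.zeros((300,40,3),np.uint8)])
cv2.imwrite("pics/crop1.png",np.vstack([row1,row2]))
E
```

```text
(no output)
```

View pics/crop1.png

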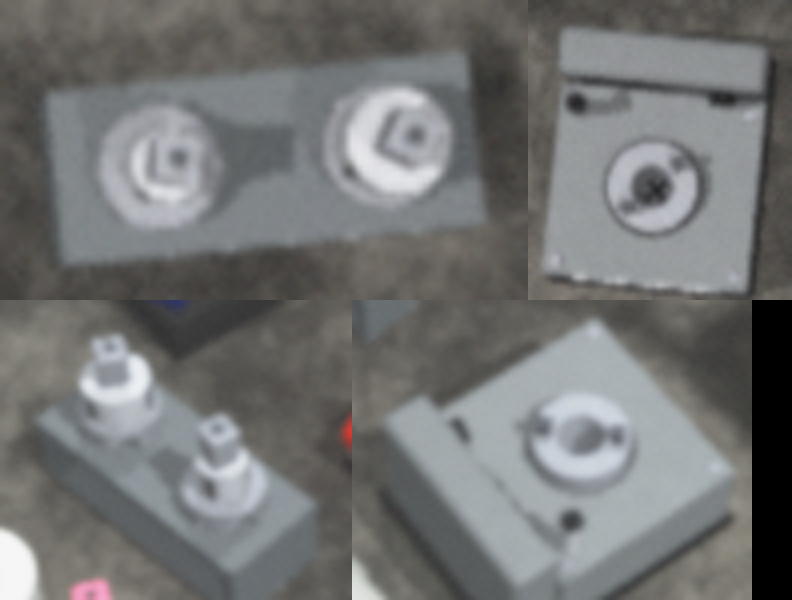

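The two metal holders differ clearly: crop (161,167), which is top (327,215), has the narrow drum, and the one at right has the wide drum. So the slim holder is the left one in the top view, nearest the winder. The dogs show at crop (678,163) and (628,206), around a nose centred at (652,188). Next I'll look with the wrist camera from above each.

```bash
cat > h.py <<'E'
from station import env, set_gripper, viewer, workorder
import numpy as np, cv2
from scipy.spatial.transform import Rotation as Rt
def quat(a):  # tool down, tool x at world angle a
    c,s=np.cos(a),np.sin(a)
    return Rt.from_matrix(np.array([[c,s,0],[s,-c,0],[0,0,-1]])).as_quat()
def onplane(p,T,u,v,z):
    d=T[:3,:3]@np.array([(u-p["cx"])/p["fx"],-(v-p["cy"])/p["fy"],-1]); o=T[:3,3]
    return o+d*(z-o[2])/d[2]
def wristT():
    s=env.read_state(); T=np.eye(4); T[:3,:3]=Rt.from_quat(s["orientation"]).as_matrix(); T[:3,3]=s["tool_pos"]
    return T@viewer.camera_params("wrist")["tool_from_camera"]
def snap(name):
    T=wristT(); im=viewer.camera("wrist"); cv2.imwrite(f"pics/{name}.png",im); np.save(f"pics/{name}.npy",T); return im
E
python3 - <<'E'
from h import *
p=viewer.camera_params("top"); T=p["pose"]
g=onplane(p,T,330,214.3,142); f=onplane(p,T,326.8,215.8,82); n=onplane(p,T,241,212,85)
d1=onplane(p,T,210+(678-528)/4,165+163/4,97); d2=onplane(p,T,210+(628-528)/4,165+206/4,97)
print(g,f,n,d1,d2,np.degrees(np.arctan2(*(d1-d2)[1::-1])))
for nm,c in(("w_hold",(g+f)/2),("w_spin",n)):
    q1=np.arctan2(c[1],c[0]); a=q1+np.pi/2
    zt=(142 if nm=="w_hold" else 90)+185
    env.reach([c[0],c[1],zt],quat(a)); env.hold(0.3); snap(nm)
    s=env.read_state(); print(s["time_s"],s["qpos"],s["tool_pos"],s["force"])
a,b=cv2.imread("pics/w_hold.png"),cv2.imread("pics/w_spin.png")
E
```

```text
[ 506.08125734 -132.92207013  142.        ] [ 505.38994192 -132.45458247   82.        ] [519.08750453 116.99024318  85.        ] [536.0627801   97.32660842  97.        ] [505.53423489 133.33568735  97.        ] -49.70867733447906
3.25 [-2.78976691e-01  2.43471992e-01  1.83195841e+00  1.52673893e-05
  1.06621341e+00 -2.27479879e-02] [ 505.79255234 -132.50084449  326.96572795] [-0.4208082 -0.7284197 -0.1742952]
4.6 [ 1.97865853e-01  3.23527884e-01  1.85769709e+00 -5.63721894e-05
  9.60040528e-01 -2.23536829e-02] [519.27860921 116.23572056 275.18479287] [0.09013985 0.28177598 0.16287345]
```

```bash
python3 - <<'E'
import cv2,numpy as np
a,b=cv2.imread("pics/w_hold.png"),cv2.imread("pics/w_spin.png")
f=lambda im,x,y,w,h:cv2.resize(im[y:y+h,x:x+w],(400,400),interpolation=cv2.INTER_CUBIC)
top=np.hstack([f(a,180,110,200,200),f(b,180,110,200,200)])
cv2.imwrite("pics/crop2.png",top)
E
```

```text
(no output)
```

View pics/crop2.png

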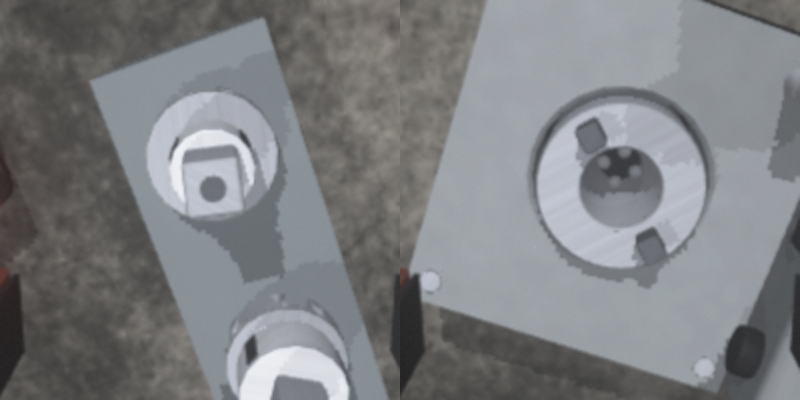

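View pics/w_hold.png

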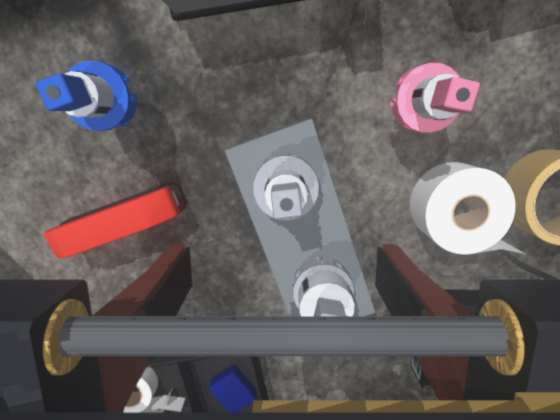

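Left half: the slim holder's grip has its hole at crop (212,188), wrist (286,204), with the flange centre near (212,156). Right half: the nose disc is centred at crop (622,185) with dogs at (591,136) and (650,246). I'll enlarge both for exact values.

```bash
python3 - <<'E'
import cv2,numpy as np
a,b=cv2.imread("pics/w_hold.png"),cv2.imread("pics/w_spin.png")
f=lambda im,x,y,w,h,k:cv2.resize(im[y:y+h,x:x+w],(w*k,h*k),interpolation=cv2.INTER_CUBIC)
# hold: origin (266,180) 40x60 x10 ; spin: origin (241,152) 100x... x4
L=f(a,266,180,40,50,10); R=f(b,240,150,100,100,4)
L=np.vstack([L[:400]]); cv2.imwrite("pics/crop3.png",np.hstack([L,R]))
E
```

```text
(no output)
```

View pics/crop3.png

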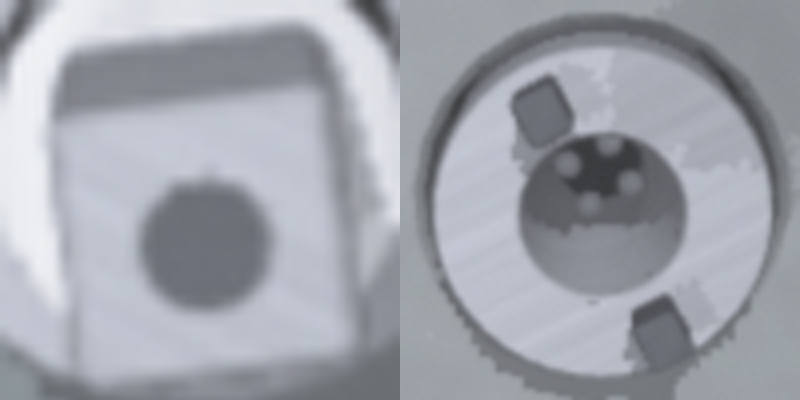

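```bash
python3 - <<'E'
from h import *
p=viewer.camera_params("wrist")
Th,Ts=np.load("pics/w_hold.npy"),np.load("pics/w_spin.npy")
H=lambda u,v,z:onplane(p,Th,266+(u+.5)/10-.5,180+(v+.5)/10-.5,z)[:2]
S=lambda u,v,z:onplane(p,Ts,240+(u-400+.5)/4-.5,150+(v+.5)/4-.5,z)[:2]
c=[H(*x,142) for x in((58,113),(322,86),(352,355),(80,385))]
print("corners mean",np.mean(c,0),"hole",H(205,245,142))
for i in range(4):
    e=c[(i+1)%4]-c[i]; print(np.linalg.norm(e),np.degrees(np.arctan2(e[1],e[0]))%90)
fl=onplane(p,Th,180+212/2,110+157/2,82)[:2]; print("flange",fl)
print("nose",S(602,211,85),"mouth",S(603.5,214.5,85))
d1,d2=S(543,112,97),S(664,338,97); print(d1,d2,(d1+d2)/2,np.linalg.norm(d1-d2),np.degrees(np.arctan2(*(d1-d2)[::-1])))
E
```

```text
corners mean [ 508.13184157 -125.29593516] hole [ 508.1045364  -125.99794054]
19.625518143261274 81.26399454372728
20.743982389509526 82.15033895361839
20.631558099733216 81.8506280848064
20.963900550663613 79.39405325818272
flange [ 508.50939846 -126.07014464]
nose [522.41593134 124.31624272] mouth [522.8470227  123.71145158]
[507.2292737  142.44162018] [538.23061353 105.88453447] [522.72994362 124.16307733] 47.93228126396127 130.29879348664434
```

```bash
python3 - <<'E'
from h import *
p=viewer.camera_params("scene")
print("scene grip",onplane(p,p["pose"],244.5,151,142),"nose",onplane(p,p["pose"],302.2,224,85))
g=np.array([508,-127.])
k=0
ims=[]
for a in (-8.5,171.5):
    A=np.radians(a)
    print(env.ik([g[0],g[1],300],quat(A)))
q=quat(np.radians(-8.5))
env.reach([g[0],g[1],327],q); env.hold(.3); im=snap("w_hold2")
s=env.read_state(); print(s["time_s"],s["tool_pos"],s["orientation"],q)
pw=viewer.camera_params("wrist"); T=np.load("pics/w_hold2.npy")
# predicted pixel of grip centre
c=np.linalg.inv(T)@[*g,142,1]; print(pw["cx"]-pw["fx"]*c[0]/c[2],pw["cy"]+pw["fy"]*c[1]/c[2])
x,y=265,180
cv2.imwrite("pics/crop4.png",cv2.resize(im[y:y+60,x:x+60] if 0 else im[170:240,240:340],(800,560),interpolation=cv2.INTER_CUBIC))
E
```

```text
scene grip [ 505.57965665 -129.02207242  142.        ] nose [523.86183953 123.6275397   85.        ]
[-2.67706399e-01  2.78261957e-01  1.85513835e+00 -4.44089210e-16
  1.00819235e+00  1.45144291e+00]
[-2.67706399e-01  2.78261957e-01  1.85513835e+00 -4.44089210e-16
  1.00819235e+00 -1.69014974e+00]
6.275 [ 508.07640329 -126.63937851  326.93066665] [ 9.97281801e-01 -7.36817918e-02 -5.33752177e-05 -1.96481842e-05] [ 0.99725019 -0.07410849  0.          0.        ]
286.435162152817 208.74993041368595
```

View pics/crop4.png

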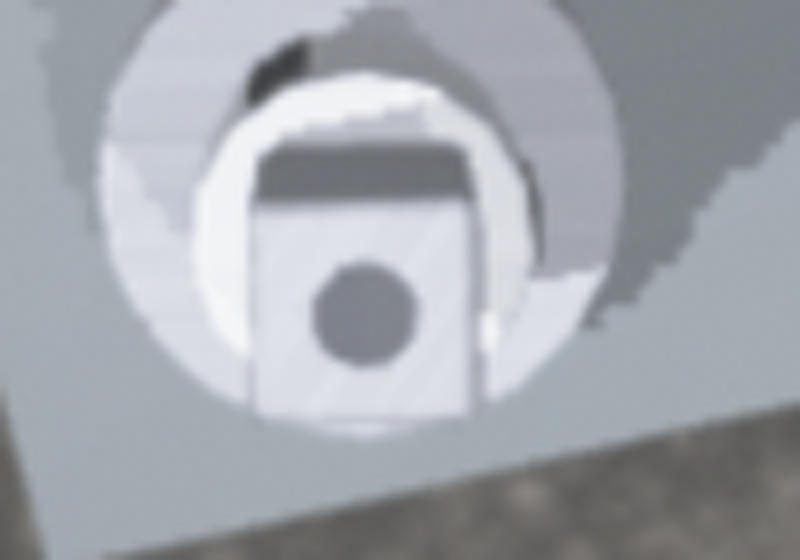

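The grip hole is at crop (364,313), wrist (285.1,208.7), which gives the holder at (508.2,-126.0). This matches the first wrist view to 0.2 mm, and the flats are square to the tool at a = -8.5°. I'll grasp and move above the spindle.

```bash
python3 - <<'E'
from h import *
def st(m):
    s=env.read_state(); print(m,round(s["time_s"],2),s["tool_pos"].round(2),"F",s["force"].round(2),"M",s["wrist_torque"].round(2),"w",round(s["width"],2),"g",round(s["grip_force"],1)); return s
a=np.radians(-8.5); h=[508.2,-126.0]
print(env.move_l([*h,195.],quat(a),rate=120,f_stop=8)); st("down")
set_gripper(15); st("grip")
print(env.move_l([*h,315.],rate=120)); env.hold(.2); st("lift")
b=np.radians(40.3-8)
env.reach([522.6,124.1,315],quat(b)); env.hold(.4); st("over"); snap("over")
cv2.imwrite("pics/scene2.png",viewer.camera("scene"))
E
python3 - <<'E'
import cv2,numpy as np
a=cv2.imread("pics/over.png"); b=cv2.imread("pics/scene2.png")[100:300,180:380]
cv2.imwrite("pics/crop5.png",np.hstack([cv2.resize(a[100:310,180:380],(381,400)),cv2.resize(b,(400,400),interpolation=2)]))
E
```

```text
False
down 7.53 [ 508.62 -126.13  195.63] F [-0.22  0.03  0.44] M [0.01 0.17 0.04] w 88.42 g 0.0
grip 8.55 [ 507.99 -125.95  194.78] F [ 0.   -0.25 -2.7 ] M [-0.14  0.14 -0.01] w 21.76 g 30.0
False
lift 9.9 [ 507.96 -125.93  314.32] F [-0.33  0.36 -2.22] M [ 0.    0.08 -0.05] w 21.39 g 30.0
over 11.28 [522.73 123.47 315.03] F [-0.38 -0.7  -3.48] M [-0.03  0.13  0.  ] w 21.63 g 30.0
```

View pics/crop5.png

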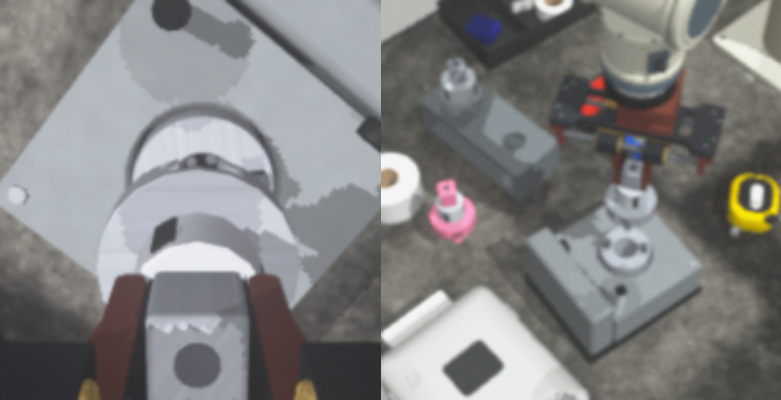

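The slim holder is held upright with its tip over the spindle, and the wide one stays in the rack. Now I'll descend onto the dogs with a light stop force and turn.

```bash
cat >> h.py <<'E'
def st(m):
    env.hold(.1); s=env.read_state(); print(m,round(s["time_s"],2),s["tool_pos"].round(2),"F",s["force"].round(2),"M",s["wrist_torque"].round(2),"w",round(s["width"],2)); return s
E
python3 - <<'E'
from h import *
n=[522.6,124.1]
print(env.move_l([*n,237.],rate=70,f_stop=8)); st("near")
print(env.move_l([*n,227.],rate=12,f_stop=5)); s=st("touch")
E
```

```text
False
near 12.75 [522.85 124.13 237.47] F [-0.24 -0.88 -3.15] M [-0.16  0.11  0.01] w 21.7
True
touch 13.4 [522.24 123.27 230.5 ] F [ 1.26 -1.92 -2.68] M [-0.37 -0.12  0.03] w 21.88
```

```bash
python3 - <<'E'
from h import *
n=[522.6,124.1]; z=229.8
for i in range(14):
    a=np.radians(40.3-8+1.5*i)
    hit=env.move_l([*n,z],quat(a),rate=20,f_stop=10)
    s=st(f"rot {40.3-8+1.5*i:.1f} zc {z:.2f} {hit}")
    if s["tool_pos"][2]<227.8 and s["force"][2]+3.2<3: print("IN"); break
    F=s["force"][2]+3.2   # push
    if F>20: print("high"); break
    z-=np.clip((5-F)*0.12,-.6,.6)
E
```

```text
rot 32.3 zc 229.80 False 13.75 [522.53 123.5  229.73] F [ 0.72 -4.81  0.79] M [-1.34  0.02  0.02] w 21.66
rot 33.8 zc 229.68 False 14.1 [522.74 123.48 229.72] F [ 1.3  -4.72 -0.11] M [-1.36 -0.1  -0.04] w 21.88
rot 35.3 zc 229.45 False 14.45 [522.96 123.53 229.71] F [ 1.66 -5.34  1.34] M [-1.39 -0.12 -0.07] w 22.13
rot 36.8 zc 229.39 False 14.8 [523.14 123.51 229.71] F [ 1.17 -5.92  0.99] M [-1.43 -0.21 -0.05] w 21.76
rot 38.3 zc 229.30 False 15.15 [523.2  123.5  229.67] F [ 1.54 -6.53  1.82] M [-1.46 -0.22  0.03] w 21.72
rot 39.8 zc 229.30 False 15.5 [523.05 123.49 229.58] F [ 1.59 -5.47  0.58] M [-1.41 -0.22 -0.03] w 21.84
rot 41.3 zc 229.15 False 15.85 [522.93 123.49 229.32] F [ 0.91 -5.79  1.24] M [-1.45 -0.15  0.01] w 21.63
rot 42.8 zc 229.09 False 16.2 [522.88 123.5  229.27] F [ 1.39 -5.81  1.63] M [-1.38 -0.15 -0.02] w 22.11
rot 44.3 zc 229.07 False 16.55 [522.84 123.51 229.26] F [-0.47 -5.14  1.54] M [-1.42 -0.15  0.02] w 22.13
rot 45.8 zc 229.03 False 16.9 [522.81 123.5  229.29] F [ 0.42 -5.27  1.23] M [-1.49  0.01  0.07] w 21.8
rot 47.3 zc 228.97 False 17.25 [522.85 123.52 229.31] F [ 0.04 -4.47  2.57] M [-1.49  0.01 -0.03] w 22.0
rot 48.8 zc 229.06 False 17.6 [522.94 123.5  229.4 ] F [ 0.28 -4.84  1.6 ] M [-1.45 -0.06  0.03] w 21.95
rot 50.3 zc 229.03 False 17.95 [523.02 123.46 229.45] F [ 0.53 -5.29  2.23] M [-1.51 -0.11  0.02] w 21.63
rot 51.8 zc 229.09 False 18.3 [523.13 123.41 229.51] F [ 1.58 -6.09  2.22] M [-1.6  -0.07  0.02] w 21.53
```

The contact is at dog height, but with a sideways load of 5 N toward -y, so the shank is rubbing the bore. I'll lift a little and centre it in the bore by touch.

```bash
python3 - <<'E'
from h import *
q=quat(np.radians(45)); n=np.array([522.6,123.3]); z=232.5
env.move_l([*n,z],q,rate=20); st("up")
for it in range(2):
    for ax in (1,0):
        r=[]
        for sg in (-1,1):
            p=n.copy(); p[ax]+=7*sg
            hit=env.move_l([*p,z],rate=12,f_stop=4); s=env.read_state(); r.append(s["tool_pos"][ax]); print(ax,sg,hit,s["tool_pos"].round(2),s["force"].round(1))
            env.move_l([*n,z],rate=25)
        n[ax]=np.mean(r); print("centre",n)
        env.move_l([*n,z],rate=20)
st("centred")
E
```

```text
up 18.73 [522.53 123.32 232.34] F [-0.05 -0.74 -1.7 ] M [-0.36  0.03  0.02] w 21.56
1 -1 True [522.44 117.44 232.08] [ 0.8  0.9 -1.3]
1 1 True [522.37 123.51 231.98] [ 0.9 -2.4 -1.4]
centre [522.6        120.47428351]
0 -1 True [520.09 120.57 232.51] [ 2.8  0.3 -1.4]
0 1 True [526.34 120.36 231.52] [ 0.4  0.1 -3.7]
centre [523.21528235 120.47428351]
1 -1 True [523.21 117.84 232.2 ] [ 1.2  1.8 -1.6]
1 1 True [523.28 123.45 232.03] [ 0.8 -2.3 -1.3]
centre [523.21528235 120.6440221 ]
0 -1 True [521.49 120.75 232.51] [ 1.5  1.  -0.4]
0 1 True [527.59 120.51 231.56] [-0.3 -0.4 -2.7]
centre [524.5409733 120.6440221]
centred 25.47 [524.53 120.63 232.42] F [ 0.47  0.86 -3.11] M [-0.09  0.12 -0.01] w 21.64
```

```bash
python3 - <<'E'
from h import *
n=np.array([523.6,120.6]); a0=31
env.move_l([*n,232.5],quat(np.radians(a0)),rate=30)
print(env.move_l([*n,226.],rate=12,f_stop=5)); s=st("touch"); z=s["tool_pos"][2]-.3
for i in range(1,13):
    a=a0+1.5*i
    hit=env.move_l([*n,z],quat(np.radians(a)),rate=30,f_stop=10)
    s=st(f"rot {a:.1f} zc {z:.2f} {hit}")
    if s["tool_pos"][2]<228.3: print("IN?"); break
    L=s["force"][:2]; 
    if np.hypot(*L)>2.5: n+=np.clip(.08*L,-.3,.3)
    F=s["force"][2]+3.2
    if F>20: print("high"); break
    z-=np.clip((5-F)*0.12,-.6,.6)
print(n)
E
```

```text
True
touch 26.32 [523.81 120.64 229.58] F [ 0.85 -0.8   5.52] M [-0.07  0.27  0.01] w 21.54
rot 32.5 zc 229.28 False 26.68 [524.01 120.66 229.6 ] F [0.65 0.05 3.79] M [ 0.03  0.1  -0.02] w 21.84
rot 34.0 zc 229.52 False 27.02 [523.82 120.66 229.59] F [1.35 0.5  0.4 ] M [ 0.16 -0.08 -0.02] w 21.59
rot 35.5 zc 229.35 False 27.38 [523.82 120.73 229.52] F [2.12 0.79 2.28] M [ 0.38 -0.12 -0.07] w 21.79
rot 37.0 zc 229.41 False 27.73 [522.99 120.4  228.83] F [ 0.89 -0.14 -3.16] M [ 0.08 -0.1   0.08] w 21.79
rot 38.5 zc 228.81 False 28.07 [523.21 120.48 228.47] F [-0.57 -0.82 -3.8 ] M [-0.04  0.12  0.03] w 21.93
rot 40.0 zc 228.21 False 28.43 [523.56 120.57 228.19] F [ 0.39  0.21 -2.64] M [-0.1   0.12  0.02] w 21.51
IN?
[523.6 120.6]
```

The slots dropped over the dogs at about 37 to 40°, and the holder sinks freely. Now I'll press home in stages, easing off any sideways load.

```bash
python3 - <<'E'
from h import *
n=np.array([523.6,120.6])
for z in (226.5,225,223.5,222,220.5,219,218,217.4):
    hit=env.move_l([*n,z],rate=25,f_stop=18); s=st(f"z {z} {hit}")
    L=s["force"][:2]; n+=np.clip(.08*L,-.4,.4)*(np.abs(L)>1.2)
    if s["force"][2]>18: print("stop"); break
print(n)
E
```

```text
z 226.5 False 28.77 [523.6  120.59 226.46] F [-0.42 -0.16 -3.18] M [0.02 0.13 0.02] w 21.72
z 225 False 29.12 [523.49 120.52 225.08] F [-0.89  0.05  0.27] M [-0.35  0.45  0.04] w 21.87
z 223.5 False 29.48 [523.59 120.7  223.51] F [-0.65 -0.56  1.64] M [-0.03  0.5  -0.  ] w 21.8
z 222 False 29.82 [523.99 120.58 222.28] F [-0.84 -1.    3.07] M [-0.35  0.21 -0.04] w 21.47
z 220.5 False 30.18 [523.01 120.49 219.4 ] F [  0.6   -0.23 -11.19] M [-0.07 -0.12 -0.07] w 21.64
z 219 False 30.52 [523.07 120.5  218.44] F [ -0.35  -0.04 -11.13] M [-0.15  0.05  0.02] w 21.35
z 218 False 30.88 [523.33 120.54 217.96] F [-1.99  0.1  -7.72] M [-0.26  0.52  0.04] w 21.61
z 217.4 False 31.23 [523.42 120.57 217.69] F [-3.37 -2.38 -1.5 ] M [-0.37  0.96  0.01] w 22.09
[523.17099253 120.40963301]
```

```bash
python3 - <<'E'
from h import *
n=np.array([523.2,120.4])
for z in (217.0,216.5,216.0):
    hit=env.move_l([*n,z],rate=15,f_stop=15); s=st(f"z {z} {hit}")
    if s["force"][2]>8: break
set_gripper(45); st("open")
print(env.move_l([*n,330.],rate=120)); st("up")
snap("end"); cv2.imwrite("pics/scene3.png",viewer.camera("scene"))
a=cv2.imread("pics/end.png"); b=cv2.imread("pics/scene3.png")[150:300,220:370]
cv2.imwrite("pics/crop6.png",np.hstack([cv2.resize(a[90:320,170:400],(400,400)),cv2.resize(b,(400,400),interpolation=2)]))
E
```

```text
z 217.0 False 31.57 [523.37 120.53 217.66] F [-5.14 -1.3   6.19] M [-0.2   1.33 -0.04] w 21.73
z 216.5 False 31.93 [523.4  120.58 217.65] F [-6.19 -1.02 11.19] M [-0.25  1.63  0.04] w 21.73
open 32.59 [523.24 120.39 216.43] F [-0.02  0.41 -0.1 ] M [-0.05  0.12 -0.02] w 44.92
False
up 33.78 [522.83 120.31 329.1 ] F [ 1.14 -0.42 -0.41] M [-0.03  0.07  0.02] w 45.17
```

View pics/crop6.png

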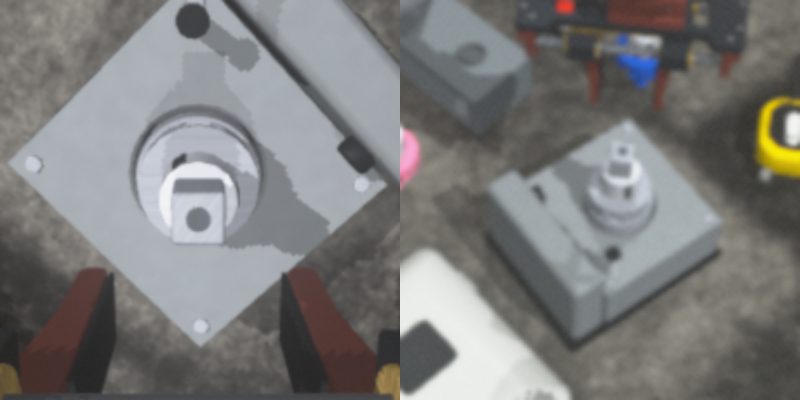

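The holder stands upright on the spindle with its flange on the nose (left crop near (197,165)), and the gripper is clear. It travelled 12.0 mm from dog contact to a firm seat, with the snap at about 4 mm before home. I'm handing the job in.

```bash
python3 -c "
from station import workorder
print(workorder.sign_off())"
```

```text
the job is handed in; nothing more can be done
None
```

The slim core holder is seated on the winder spindle: its slots dropped over the dogs at about 38° and it snapped home after 12.0 mm of travel, with at most about 15 N of push seen in the readings; I released it and handed the job in at about 34 s, with the wide holder still in the rack and the label rolls not touched.

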